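Tap the gauge, log the reading

ROBOT

A 7-joint arm with a two-finger parallel gripper is mounted at the origin on the work surface. World frame = base frame: x ahead of the robot, y to its left, z up, the work surface at z = 0. Lengths are in m, angles in rad, forces in N, time in s.
With the tool pointing down it reaches from about 0.4 to 0.85 m from the base axis. Payload 6.9 kg.
Tool frame: the origin (TCP) lies between the finger pads; the fingertips stand 11 mm ahead of it and the grasp point (between the pads) lies 8 mm behind it (r.tip_extent is the distance from the TCP to the fingertips, in m); z points along the fingers, y is the line along which they close (so a half turn about z gives the same grasp; the last joint's range is limited). The gripper opens to 85 mm and grips with 20 to 120 N. Pads are 22 mm wide; open, the fingers measure 114 mm over their backs; the gripper's body (76 mm by 85 mm) begins 54 mm behind the grasp point. The pads swing forward as they close: fully open they stand 13 mm farther back than shut.
Start: joints at [1.383, 0.507, -0.238, 1.5, 0.126, 1.149, -0.155], TCP at [0.18, -0.598, 0.242] pointing down, gripper open.
Joint ranges: [-3.08, 3.08], [-0.24, 2.05], [-1.43, 1.35], [0, 2.5], [-1.52, 4.66], [0.17, 1.96], [-2.89, 2.89]. Speed limits (rad/s): [2.39, 2.39, 3.14, 3.14, 3.14, 3.14, 3.14].

INTERFACE

Orientations are given as a unit quaternion [x, y, z, w].
In Python, from cell import r gives the robot as it stands. The module is installed in compiled form; this text tells all that it offers.
- The arm moves only by the tool send_rows, never from a script. Its arguments are lists of equal length, an entry for each row: "xyz": the shift along the tool's x, y, z in m, a list of three; "delta_rot": the turn, a rotation vector about the tool's x, y, z in rad, a list of three; "grip": the finger opening in m, from 0 to 0.0854. In form: {"xyz": [[x, y, z], ...], "delta_rot": [[wx, wy, wz], ...], "grip": [grip, ...]}. A call has 1 to 10 rows; each row is the pose to reach, as a shift and turn from the pose commanded when the call began, along the tool's axes at that moment; what a row does not reach only later rows make up. A row lasts 1/10 s, in which the tool goes at most 50 mm and 8.59 degrees, less where a joint would pass 70% of its speed; a pose out of reach is approached as far as the arm can. A call with a gripper value outside its range is refused whole. The fingers move at their own pace and stop on an object; the grip force is fixed at half the most. Time passes only in rows, so rows that repeat a pose let the fingers close. It gives the time, the measured TCP pose, the force, the opening and the grip force at its end, in the units of the state.
- r.observe(): the state, without advancing time (a new reading comes with each control period).
- r.capture(name): name is "scene" or "side" or "wrist"; returns the picture (384x512x3 uint8, blue, green, red); there is no depth.
- r.camera_params(name): a dict with "mtx" (3x3 intrinsics, pixels), "pose" (4x4, takes a point from camera to world coordinates). Camera axes: x right, y down, z forward; pixel columns grow to the right and rows downward; lengths in m; the calibration is good to about 2 mm. A picture is of the moment at which its call begins: read the wrist's pose just before it. camera_params takes no time and is no camera call; for the wrist camera it gives the pose at the moment of the call.
- r.sign_off(): hands the job in; it is judged then, once.
The state is a dict: "clock": time; "joints": joint angles; "joint_vel": joint speeds; "tau": joint torques, N m; "tcp_pos": TCP position; "orientation": TCP orientation; "ft_force": force on the tool from outside, world axes, zero at the start; "ft_torque": the same for the moment, N m; "gripper_width": finger opening in m; "finger_force": force on a finger pad.
Only numpy, scipy, OpenCV 4.12 (cv2) and the standard library are available. Lean on these libraries where they do the work, as an engineer would, in place of code of your own. Each camera call takes 0.05 s, during which the arm holds its last target. There are 200 camera calls.

TASK

Touch the face of the yellow gauge lightly with the fingertips from above to free its sticky needle, and come off it again; then press the green key on the grey console fully down to log the reading, let it spring back and withdraw. Do not touch the other two gauges or press the other keys, do not lift or shift the yellow gauge, and leave everything else on the bench as it stands.

Things in the scene. Friction and masses are not known exactly. Their poses are not given: they have to be found in the camera images.
- yellow_gauge: the gauge with the yellow drum-shaped case, the one to touch; loose, upright on the mat: round dark steel base 86 mm in diameter and 22 mm high, narrow neck, then a head 80 mm in diameter and 36 mm high whose face is 90 mm above the underside of its base; about 1 kg in all. Origin: centre of the underside of its base, z up
- yellow_face (a point): centre of the top face of the yellow gauge (white dial 60 mm across with red needle inside the 80 mm yellow case, facing straight up), 93 mm above the bench; z up
- yellow_head (a joint): how far the head of the yellow gauge is pushed down on its sprung mount, m: 0 untouched, 0.012 at the stop. It gives about 1 mm per newton and springs back up by itself
- blue_gauge: the gauge with the blue drum-shaped case, to be left alone; loose, upright on the mat: round dark steel base 86 mm in diameter and 22 mm high, narrow neck, then a head 80 mm in diameter and 36 mm high whose face is 90 mm above the underside of its base; about 1 kg in all. Origin: centre of the underside of its base, z up; head sprung like the yellow one's
- black_gauge: the gauge with the black drum-shaped case, to be left alone; loose, upright on the mat: round dark steel base 86 mm in diameter and 22 mm high, narrow neck, then a head 80 mm in diameter and 36 mm high whose face is 90 mm above the underside of its base; about 1 kg in all. Origin: centre of the underside of its base, z up; head sprung like the yellow one's
- mat: grey bench mat fixed to the bench, 270 mm (x) by 300 mm (y), 3 mm thick, under the three gauges and two brass fittings. Origin: centre of its underside
- console: fixed grey recorder console, 130 mm (x) by 230 mm (y) by 50 mm high, three round push keys in a row along its y on the half of its top nearer the robot, 68 mm between centres, in any order; a blue screen and terminals on the other half. Origin: centre of its underside
- green_key_top (a point): centre of the top of the green key's cap (26 mm across, in a black housing 42 mm across and 12 mm high on the console's top), 72 mm above the bench when up, 66 mm when fully down; moves down with the cap; z up
- green_key (a joint): how far the green key is pressed, m: 0 up, 0.006 fully down (about 4 N), springs back up
- red_key_top (a point): centre of the top of the red key's cap (26 mm across, in a black housing 42 mm across and 12 mm high on the console's top), 72 mm above the bench when up, 66 mm when fully down; moves down with the cap; z up
- red_key (a joint): how far the red key is pressed, m: 0 up, 0.006 fully down (about 4 N), springs back up
- white_key_top (a point): centre of the top of the white key's cap (26 mm across, in a black housing 42 mm across and 12 mm high on the console's top), 72 mm above the bench when up, 66 mm when fully down; moves down with the cap; z up
- white_key (a joint): how far the white key is pressed, m: 0 up, 0.006 fully down (about 4 N), springs back up
- jar_a: amber jar with black cap, 56 mm across, 100 mm high, loose, not part of the job. Origin: underside
- jar_b: second amber jar with black cap, 56 mm across, 100 mm high, loose, not part of the job. Origin: underside
- screwdriver: red-handled screwdriver about 200 mm long lying on the bench, loose, not part of the job. Origin: underside
- wrench: steel wrench about 180 mm long lying on the bench, loose, not part of the job. Origin: underside
- fitting_a: brass fitting, 26 mm across, 32 mm high, standing on the mat, loose, not part of the job. Origin: underside
- fitting_b: second brass fitting, 26 mm across, 32 mm high, standing on the mat, loose, not part of the job. Origin: underside

How it is judged:
On the way, in this order (a step that is already met when the one before it is completed fails the run):
1. the fingers press lightly on the face of the yellow gauge, its head going down by at least 0.7 mm (value of joint yellow_head above 0.0007 m and contact force between the fingers and yellow_gauge above 0.2 N), for 0.03 s.
2. the fingers have come off the yellow gauge and its head is up again, the green key not yet pressed (value of joint yellow_head below 0.0006 m and contact force between the fingers and yellow_gauge below 0.1 N and value of joint green_key below 0.001 m), for 0.1 s.
3. the green key is pressed down (by at least 4.5 of its 6 mm) (value of joint green_key above 0.0045 m), for 0.05 s.
At the end, for the whole second after the job is handed in: All keys are up again (within 1 mm), the yellow gauge's head is up (within 0.7 mm), all gauges stand upright (within 3 degrees) and at rest within 20 mm of where they were, and jars, fittings and tools are within 20 mm of where they were, with the jars and fittings upright (value of joint each of green_key, red_key, white_key below 0.001 m and value of joint yellow_head below 0.0007 m and angle between each of yellow_gauge, blue_gauge, black_gauge's own z axis and vertical below 0.05 rad and linear speed of each of yellow_gauge, blue_gauge, black_gauge below 0.01 m/s and angle between each of jar_a, jar_b, fitting_a, fitting_b's own z axis and vertical below 0.1 rad and distance of each of jar_a, jar_b, screwdriver, wrench, fitting_a, fitting_b, yellow_gauge, blue_gauge, black_gauge from where it was at the start of the episode below 0.02 m); the robot touches nothing.
It fails at once if the blue or the black gauge is touched (contact force between any of the fingers, the arm and blue_gauge above 0.5 N or contact force between any of the fingers, the arm and black_gauge above 0.5 N).
It fails at once if the red or the white key is pressed (over 1.5 mm) (value of joint any of red_key, white_key above 0.0015 m).
It fails at once if the yellow gauge is pressed hard (over 15 N) (contact force between any of the fingers, the arm and yellow_gauge above 15 N).
It fails at once if the yellow gauge is lifted, tipped (over 10 degrees) or pushed along (over 20 mm) (height (world z) of yellow_gauge above 0.012 m or angle between yellow_gauge's own z axis and vertical above 0.175 rad or distance of yellow_gauge from where it was at the start of the episode above 0.02 m).
It fails at once if a jar, tool or fitting is moved by over 20 mm (distance of any of jar_a, jar_b, screwdriver, wrench, fitting_a, fitting_b from where it was at the start of the episode above 0.02 m).
It also fails if it takes over 32 s, if anything falls off the work surface, if the arm or the gripper's body presses on something with over 40 N, if the wrist force passes 120 N, or if a joint passes its speed limit or range.

## Working session

There is one attempt and no reset: what is moved stays moved. The work goes in short steps, Python scripts to look and compute and a tool call to move; the robot and the scene stay as the last step left them, time stands still between calls to the robot, and variables do not carry over. Pictures are saved under pics/ and viewed, at most 10 in all, crops included, and the job is handed in when it is done.

Besides the shell and the picture viewer there is one more tool, called after ">>>" as name(argument=value, ...) on one line, values as JSON. send_rows: Moves the arm, as the interface text tells. Its arguments: {"type":"object","properties":{"xyz":{"type":"array"},"delta_rot":{"type":"array"},"grip":{"type":"array"}},"required":["xyz","delta_rot","grip"]}

```bash
mkdir -p pics; python3 - <<'E'
from cell import r
import cv2
for n in ("scene","side"):
    cv2.imwrite(f"pics/{n}0.png",cv2.resize(r.capture(n),(800,600),interpolation=cv2.INTER_CUBIC))
    p=r.camera_params(n);print(n,p["mtx"].tolist(),p["pose"].round(4).tolist())
s=r.observe();print(s["clock"],s["tcp_pos"],s["orientation"],s["gripper_width"],s["ft_force"],r.tip_extent)
E
```

```text
scene [[366.3918491139286, 0.0, 258.9042477313389], [0.0, 366.3918491139286, 194.37818177829246], [0.0, 0.0, 1.0]] [[0.279, 0.5771, -0.7676, 1.2346], [0.9603, -0.1628, 0.2267, -0.1571], [0.0058, -0.8003, -0.5996, 0.6422], [0.0, 0.0, 0.0, 1.0]]
side [[441.8741702738491, 0.0, 251.88181349894808], [0.0, 441.8741702738491, 195.42097768413288], [0.0, 0.0, 1.0]] [[-0.7691, -0.4527, 0.4512, -0.103], [-0.6388, 0.5667, -0.5203, 0.7815], [-0.0202, -0.6884, -0.7251, 1.1373], [0.0, 0.0, 0.0, 1.0]]
0.1 [ 0.18017924 -0.59803443  0.24152648] [ 9.89305058e-01  1.45859101e-01 -1.32152012e-04 -7.78773444e-04] 0.08563993440088938 [ 0.48431935  0.77274565 -0.27146996] 0.011
```

View pics/scene0.png

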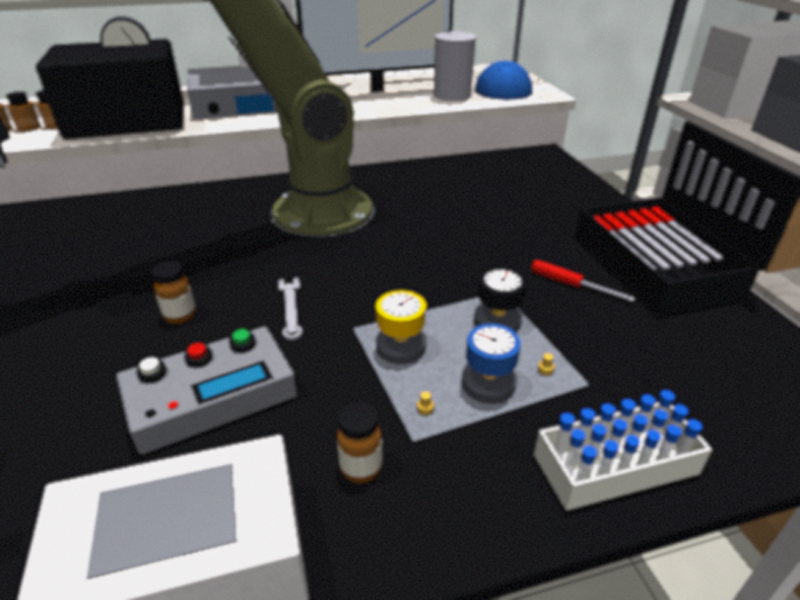

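View pics/side0.png

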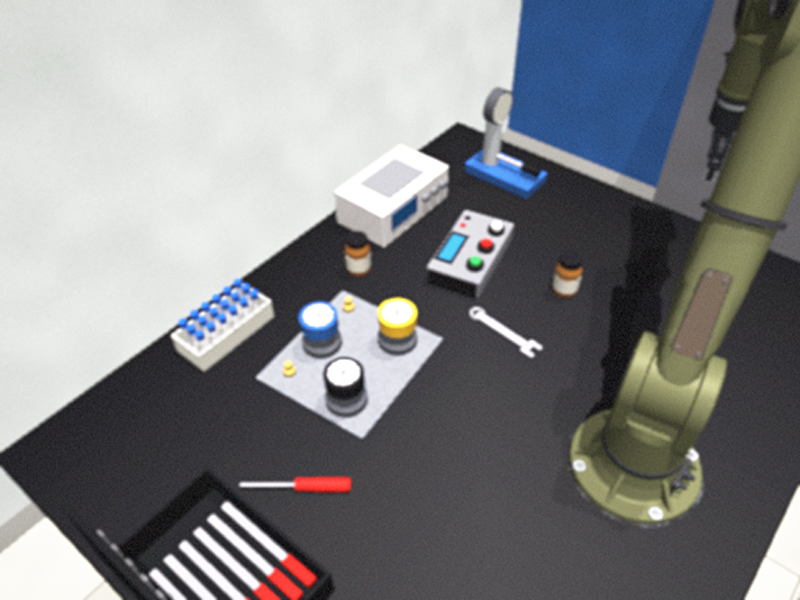

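The scene view shows the yellow face at about (401,304), blue at (493,341), black at (502,282). The keys are at green (242,336), red (197,349) and white (150,365). In the side view the yellow face is at (398,310), green at (476,261), red at (486,243).

```bash
cat > h.py <<'E'
import numpy as np
def plane(p,u,v,z):
    d=p["pose"][:3,:3]@np.linalg.solve(p["mtx"],[u,v,1.]);o=p["pose"][:3,3]
    return o+d*(z-o[2])/d[2]
E
python3 - <<'E'
from cell import r
from h import *
P={"scene":dict(yel=(401,304,.093),blue=(493,341,.093),black=(502,282,.093),green=(242,335,.072),red=(197,349,.072),white=(150,365,.072),jara=(168,271,.1),jarb=(358,418,.1),wr1=(290,283,.005),wr2=(292,331,.005)),
"side":dict(yel=(398,310,.093),blue=(319,316,.093),black=(344,373,.093),green=(476,261,.072),red=(486,243,.072),white=(496,227,.072),jara=(569,262,.1),jarb=(358,240,.1))}
for n in P:
    for k,(u,v,z) in P[n].items(): print(n,k,plane(r.camera_params(n),u*.64+(-.18),v*.64-.18,z).round(3))
from scipy.spatial.transform import Rotation as R
print(R.from_quat(r.observe()["orientation"]).as_matrix().round(4).tolist())
E
```

```text
scene yel [0.53  0.045 0.093]
scene blue [0.654 0.15  0.093]
scene black [0.517 0.226 0.093]
scene green [ 0.513 -0.206  0.072]
scene red [ 0.528 -0.273  0.072]
scene white [ 0.546 -0.338  0.072]
scene jara [ 0.341 -0.314  0.1  ]
scene jarb [ 0.752 -0.075  0.1  ]
scene wr1 [ 0.293 -0.112  0.005]
scene wr2 [ 0.441 -0.127  0.005]
side yel [0.532 0.036 0.093]
side blue [0.649 0.151 0.093]
side black [0.508 0.228 0.093]
side green [ 0.504 -0.206  0.072]
side red [ 0.521 -0.271  0.072]
side white [ 0.535 -0.333  0.072]
side jara [ 0.327 -0.303  0.1  ]
side jarb [ 0.738 -0.071  0.1  ]
[[0.9575, 0.2886, -0.0005], [0.2886, -0.9574, 0.0015], [-0.0, -0.0016, -1.0]]
```

>>> send_rows(xyz=[[0.03,-0.024,-0.005],[0.065,-0.053,-0.01],[0.103,-0.084,-0.015],[0.141,-0.115,-0.02],[0.18,-0.146,-0.02],[0.22,-0.178,-0.02],[0.26,-0.21,-0.02],[0.3,-0.243,-0.02],[0.34,-0.276,-0.02],[0.37,-0.3,-0.02]], delta_rot=[[0,0,0],[0,0,0],[0,0,0],[0,0,0],[0,0,0],[0,0,0],[0,0,0],[0,0,0],[0,0,0],[0,0,0]], grip=[0,0,0,0,0,0,0,0,0,0])

```text
clock: 1.1
tcp_pos: [0.4489, -0.202, 0.2623]
orientation: [0.989, 0.146, 0.0, -0.0]
ft_force: [1.4, -0.2, 0.0]
gripper_width: 0.0
finger_force: 0.0
```

>>> send_rows(xyz=[[0,0,0],[0,0,0],[0,0,0]], delta_rot=[[0,0,0],[0,0,0],[0,0,0]], grip=[0,0,0])

```text
clock: 1.4
tcp_pos: [0.4472, -0.2055, 0.262]
orientation: [0.989, 0.145, -0.001, 0.0]
ft_force: [0.1, -0.6, -0.8]
gripper_width: 0.0003
finger_force: 0.0
```

```bash
python3 - <<'E'
from cell import r
import cv2
p=r.camera_params("wrist");im=r.capture("wrist")
cv2.imwrite("pics/w1.png",cv2.resize(im,(800,600),interpolation=cv2.INTER_CUBIC))
import pickle;pickle.dump(p,open("w1.pkl","wb"))
s=r.observe();print(s["clock"],s["tcp_pos"],s["orientation"],s["gripper_width"],s["ft_force"],p["pose"].round(3).tolist(),s["joints"])
E
```

```text
1.45 [ 0.44712881 -0.20577836  0.26203797] [ 9.89481699e-01  1.44657253e-01 -4.88116522e-04  9.58788175e-05] 4.539847199771154e-05 [-0.28299397 -0.25264113  0.09143209] [[0.286, -0.91, -0.299, 0.522], [-0.958, -0.272, -0.09, -0.182], [0.0, 0.312, -0.95, 0.393], [0.0, 0.0, 0.0, 1.0]] [ 0.67740849  0.29540109 -0.39547313  1.80461106  0.12905458  1.06755696
 -1.04562613]
```

View pics/w1.png

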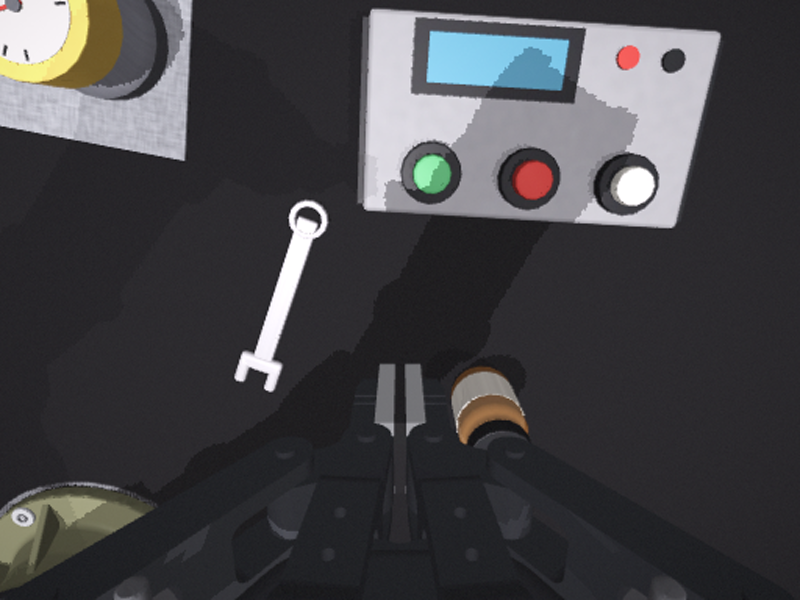

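Wrist view: green cap at (433,174), red (534,180), white (635,186), with the closed fingertips at about (400,365). The yellow dial is cut off in the top-left corner.

```bash
python3 - <<'E'
from h import *
import pickle
p=pickle.load(open("w1.pkl","rb"))
for k,u,v,z in [("green",433,174,.072),("red",534,180,.072),("white",635,186,.072),("yel~",12,5,.093)]: print(k,plane(p,u*.64-.18,v*.64-.18,z).round(4))
# check: fingertips projected
M=p["pose"];q=M[:3,:3].T@(np.array([.4471,-.2058,.251])-M[:3,3]);u=p["mtx"]@q;print(u[:2]/u[2]/.64)
E
```

```text
green [ 0.5076 -0.2099  0.072 ]
red [ 0.523  -0.2749  0.072 ]
white [ 0.5386 -0.3405  0.072 ]
yel~ [0.5283 0.0435 0.093 ]
[401.74892145 384.99031839]
```

>>> send_rows(xyz=[[0.02,-0.028,0],[0.05,-0.07,0],[0.078,-0.11,0],[0.106,-0.149,0],[0.132,-0.186,0],[0.151,-0.212,0],[0.151,-0.212,0.03],[0.151,-0.212,0.07],[0.151,-0.212,0.1],[0.151,-0.212,0.11]], delta_rot=[[0,0,0],[0,0,0],[0,0,0],[0,0,0],[0,0,0],[0,0,0],[0,0,0],[0,0,0],[0,0,0],[0,0,0]], grip=[0,0,0,0,0,0,0,0,0,0])

```text
clock: 2.45
tcp_pos: [0.5297, 0.0401, 0.1494]
orientation: [0.989, 0.145, -0.003, 0.0]
ft_force: [-1.3, 0.3, -0.3]
gripper_width: -0.0001
finger_force: 0.0
```

>>> send_rows(xyz=[[0,0,0],[0,0,0],[0,0,0]], delta_rot=[[0,0,0],[0,0,0],[0,0,0]], grip=[0,0,0])

```text
clock: 2.75
tcp_pos: [0.5325, 0.042, 0.1539]
orientation: [0.989, 0.145, 0.001, 0.0]
ft_force: [0.2, 0.2, 0.4]
gripper_width: 0.0003
finger_force: 0.0
```

```bash
python3 - <<'E'
from cell import r
import cv2
p=r.camera_params("wrist");im=r.capture("wrist")
cv2.imwrite("pics/w2.png",cv2.resize(im,(800,600),interpolation=cv2.INTER_CUBIC))
import pickle;pickle.dump(p,open("w2.pkl","wb"))
s=r.observe();print(s["clock"],s["tcp_pos"],s["orientation"],s["ft_force"])
E
```

```text
2.8 [0.53236528 0.04206872 0.15379939] [9.89346689e-01 1.45572169e-01 1.36180283e-03 1.34528347e-04] [-0.88768759 -0.47695643 -0.03261919]
```

View pics/w2.png

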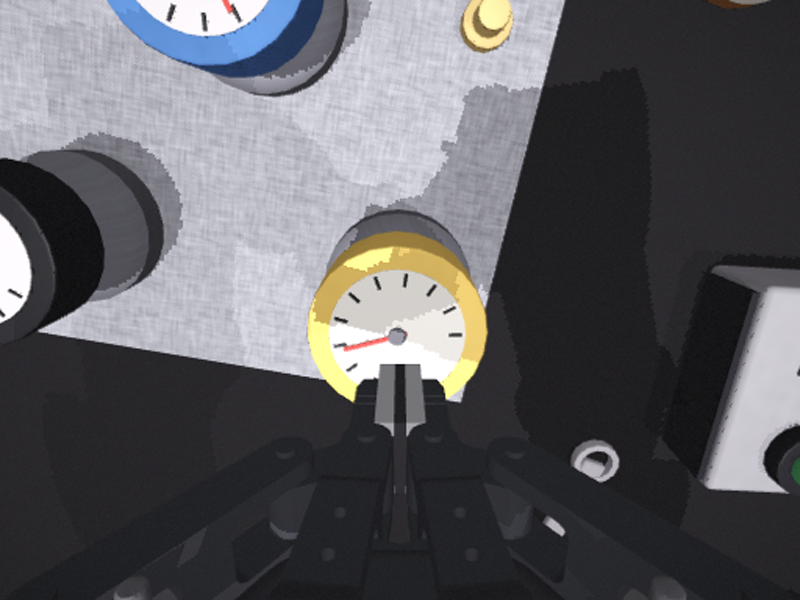

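The dial centre (needle hub) is at (398,336) and the fingertips are at about (400,370). Both neighbouring gauges are well clear.

```bash
python3 - <<'E'
from h import *
import pickle
p=pickle.load(open("w2.pkl","rb"))
print(plane(p,398*.64-.18,336*.64-.18,.093).round(4))
E
```

```text
[0.5289 0.0422 0.093 ]
```

>>> send_rows(xyz=[[0,0,0.015],[0,0,0.03],[0,0,0.038],[0,0,0.042],[0,0,0.042],[0,0,0.042]], delta_rot=[[0,0,0],[0,0,0],[0,0,0],[0,0,0],[0,0,0],[0,0,0]], grip=[0,0,0,0,0,0])

```text
clock: 3.4
tcp_pos: [0.5318, 0.0423, 0.1109]
orientation: [0.989, 0.146, 0.0, -0.0]
ft_force: [0.4, -0.3, -0.3]
gripper_width: 0.0002
finger_force: 0.0
```

Now 7 mm above contact; going down 10 mm gently.

>>> send_rows(xyz=[[0,0,0.003],[0,0,0.005],[0,0,0.007],[0,0,0.008],[0,0,0.009],[0,0,0.01],[0,0,0.01],[0,0,0.01]], delta_rot=[[0,0,0],[0,0,0],[0,0,0],[0,0,0],[0,0,0],[0,0,0],[0,0,0],[0,0,0]], grip=[0,0,0,0,0,0,0,0])

```text
clock: 4.2
tcp_pos: [0.5315, 0.0422, 0.1005]
orientation: [0.989, 0.146, 0.0, 0.0]
ft_force: [0.5, -0.3, 3.7]
gripper_width: 0.0007
finger_force: 2.0
```

Force is 3.7 N, so the head is about 3.5 mm down. Coming off.

>>> send_rows(xyz=[[0,0,0],[0,0,-0.003],[0,0,-0.006],[0,0,-0.012],[0,0,-0.03],[0,0,-0.06],[0,0,-0.08],[0,0,-0.09],[0,0,-0.09],[0,0,-0.09]], delta_rot=[[0,0,0],[0,0,0],[0,0,0],[0,0,0],[0,0,0],[0,0,0],[0,0,0],[0,0,0],[0,0,0],[0,0,0]], grip=[0,0,0,0,0,0,0,0,0,0])

```text
clock: 5.2
tcp_pos: [0.531, 0.042, 0.1897]
orientation: [0.989, 0.146, -0.0, 0.0]
ft_force: [-0.1, -0.0, -0.1]
gripper_width: 0.0001
finger_force: 0.0
```

>>> send_rows(xyz=[[-0.012,0.03,0],[-0.03,0.075,0],[-0.048,0.12,0],[-0.066,0.164,0],[-0.083,0.206,0],[-0.0945,0.234,0],[-0.0945,0.234,0],[-0.0945,0.234,0.025],[-0.0945,0.234,0.04],[-0.0945,0.234,0.04]], delta_rot=[[0,0,0],[0,0,0],[0,0,0],[0,0,0],[0,0,0],[0,0,0],[0,0,0],[0,0,0],[0,0,0],[0,0,0]], grip=[0,0,0,0,0,0,0,0,0,0])

```text
clock: 6.2
tcp_pos: [0.5068, -0.2078, 0.1474]
orientation: [0.989, 0.146, -0.002, -0.002]
ft_force: [0.3, 1.7, -0.1]
gripper_width: 0.0001
finger_force: 0.0
```

>>> send_rows(xyz=[[0,0,0],[0,0,0]], delta_rot=[[0,0,0],[0,0,0]], grip=[0,0])

```text
clock: 6.4
tcp_pos: [0.509, -0.2087, 0.1508]
orientation: [0.989, 0.146, 0.0, 0.0]
ft_force: [-0.1, 0.2, 0.6]
gripper_width: 0.0001
finger_force: 0.0
```

```bash
python3 - <<'E'
from cell import r
import cv2
p=r.camera_params("wrist");im=r.capture("wrist")
cv2.imwrite("pics/w3.png",cv2.resize(im,(800,600),interpolation=cv2.INTER_CUBIC))
import pickle;pickle.dump(p,open("w3.pkl","wb"))
s=r.observe();print(s["clock"],s["tcp_pos"],s["orientation"],s["ft_force"])
E
```

```text
6.45 [ 0.5090245  -0.20884568  0.15094971] [9.89262867e-01 1.46146098e-01 5.04922082e-04 2.05455579e-04] [ 0.01323958  0.11302614 -0.26859674]
```

View pics/w3.png

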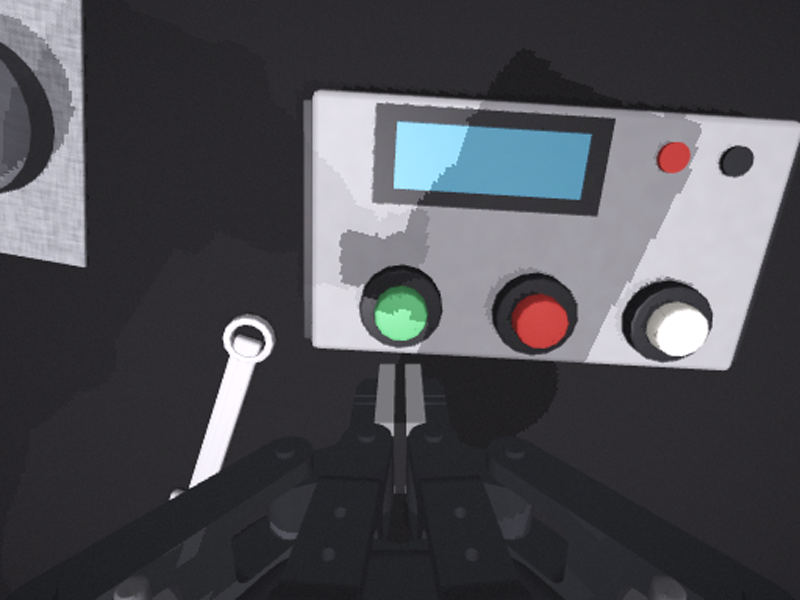

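Wrist view: green cap centred at (401,313), in line with the fingers, with red clear at (541,321).

```bash
python3 - <<'E'
from h import *
import pickle
p=pickle.load(open("w3.pkl","rb"))
print(plane(p,401*.64-.18,313*.64-.18,.072).round(4))
E
```

```text
[ 0.5096 -0.2087  0.072 ]
```

>>> send_rows(xyz=[[0,0,0.02],[0,0,0.045],[0,0,0.056],[0,0,0.06],[0,0,0.06]], delta_rot=[[0,0,0],[0,0,0],[0,0,0],[0,0,0],[0,0,0]], grip=[0,0,0,0,0])

```text
clock: 6.95
tcp_pos: [0.5087, -0.2091, 0.0905]
orientation: [0.989, 0.146, 0.0, -0.0]
ft_force: [-0.5, -0.8, -0.4]
gripper_width: 0.0001
finger_force: 0.0
```

>>> send_rows(xyz=[[0,0,0.004],[0,0,0.008],[0,0,0.011],[0,0,0.013],[0,0,0.0145],[0,0,0.0145],[0,0,0.0145]], delta_rot=[[0,0,0],[0,0,0],[0,0,0],[0,0,0],[0,0,0],[0,0,0],[0,0,0]], grip=[0,0,0,0,0,0,0])

```text
clock: 7.65
tcp_pos: [0.5091, -0.2094, 0.077]
orientation: [0.989, 0.146, 0.001, 0.001]
ft_force: [-1.1, -0.2, 11.5]
gripper_width: -0.0001
finger_force: 5.8
```

11.5 N at z = 0.077 means the key is on its stop. Withdrawing.

>>> send_rows(xyz=[[0,0,0],[0,0,-0.006],[0,0,-0.015],[0,0,-0.04],[0,0,-0.08],[0,0,-0.12],[0,0,-0.14],[0,0,-0.14],[0,0,-0.14],[0,0,-0.14]], delta_rot=[[0,0,0],[0,0,0],[0,0,0],[0,0,0],[0,0,0],[0,0,0],[0,0,0],[0,0,0],[0,0,0],[0,0,0]], grip=[0,0,0,0,0,0,0,0,0,0])

```text
clock: 8.65
tcp_pos: [0.5076, -0.209, 0.2146]
orientation: [0.989, 0.146, -0.001, -0.001]
ft_force: [0.0, -0.2, -1.0]
gripper_width: -0.0001
finger_force: 0.0
```

```bash
python3 - <<'E'
from cell import r
s=r.observe();print(s["clock"],s["tcp_pos"],s["ft_force"],abs(s["joint_vel"]).max())
print(r.sign_off())
E
```

```text
8.65 [ 0.50756178 -0.20898888  0.2146308 ] [ 0.03524924 -0.18865458 -1.04490379] 0.008352641898571551
the job is handed in; nothing more can be done
None
```

I touched the yellow gauge's face lightly (3.7 N) and came off it, pressed the green key to its stop and withdrew; the job was handed in at 8.65 s, and the hand-in returned no verdict.

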